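# Hang the missing shelf bracket in its slotted post, lock it and lay the shelf

### The arm

A 7-joint arm with a two-finger parallel gripper is mounted at the origin on a cart in front of the work surface, level with it; the furniture and walls round the work are solid. World frame = base frame: x ahead of the robot, y to its left, z up, the work surface at z = 0. Lengths are in m, angles in rad, forces in N, time in s.
With the tool pointing down it reaches from about 0.425 to 1.025 m from the base axis. Payload 9.4 kg.
Tool frame: the origin (TCP) lies midway between the tips of the shut fingers; the grasp point (between the pads) lies ctrl.grip_point_offset behind it (ctrl.grip_point_offset is the distance from the TCP to the grasp point, in m); z points along the fingers, y is the line along which they close (so a half turn about z gives the same grasp; the last joint's range is limited). The gripper opens to 85 mm and grips with 20 to 120 N. Pads are 22 mm wide; open, the fingers measure 114 mm over their backs; the gripper's body (76 mm by 85 mm) begins 54 mm behind the grasp point. The pads swing forward as they close: fully open they stand 13 mm farther back than shut.
Start: joints at [1.169, 0.599, -0.003, 1.599, 0.002, 0.943, -0.08], TCP at [0.231, -0.687, 0.21] pointing down, gripper open.
Joint ranges: [-2.57, 2.57], [-0.35, 1.97], [-1.29, 1.29], [0.11, 2.56], [-1.05, 4.19], [0.11, 1.86], [-2.63, 2.63]. Speed limits (rad/s): [2.22, 2.22, 3.01, 3.01, 3.14, 3.14, 3.14].

### API

Orientations are given as a unit quaternion [x, y, z, w].
In Python, from station import telemetry, eyes, job_done, ctrl gives the robot as it stands.
- The arm moves only by the shell command python3 -m jog 'ROWS' [FORCE]. ROWS is JSON, a list of rows, each an object of numbers: "tx", "ty", "tz": the shift along the tool's x, y, z in m; "twist": the turn about the tool's z in degrees; "grip": the opening in per cent of the stroke, from 0 (shut) to 100 (fully open). A call has 1 to 5 rows; each row shifts and turns the commanded pose from where the row before left it, along the tool's axes as they then stand; what a row does not reach is not made up. A row lasts 1/10 s, in which the tool goes at most 50 mm and 8.59 degrees, less where a joint would pass 70% of its speed; a pose out of reach is approached as far as the arm can. A call is refused whole if a number of a shift passes 0.05 or a number of a turn 8.59, either way. A call with a gripper value outside its range is refused whole. The fingers move at their own pace and stop on an object; FORCE is the grip in N (left out, the last holds). Time passes only in rows, so rows that do not move let the fingers close. It gives the time, the measured TCP pose, the force, the opening and the grip force at its end, in the units of the state.
- telemetry.read_state(): the state, without advancing time (a new reading comes with each control period).
- eyes.snapshot(name): name is "scene" or "top" or "wrist"; returns a dict with "frame" (480x640x3 uint8, red, green, blue), "camera_matrix" (3x3 intrinsics, pixels), "R" (3x3) and "t" (3): a world point X has camera coordinates R X + t. Camera axes: x right, y down, z forward; pixel columns grow to the right and rows downward; lengths in m; the calibration is good to about 2 mm. A picture is of the moment at which its call begins. There is no depth.
- job_done(): hands the job in; it is judged then, once.
The state is a dict: "clock": time; "q": joint angles; "qd": joint speeds; "tau": joint torques, N m; "tool_pos": TCP position; "ee_rot": TCP orientation; "contact_force": force on the tool from outside, world axes, zero at the start; "wrist_torque": the same for the moment, N m; "width": finger opening in m; "grasp_force": force on a finger pad.
Only numpy, scipy, OpenCV 4.12 (cv2) and the standard library are available. Lean on these libraries where they do the work, as an engineer would, in place of code of your own. Each camera call takes 0.05 s, during which the arm holds its last target. There are 200 camera calls.

### The job

Put up the small shelf on the slotted stand. Hook the loose grey bracket into the bare post at the same height as the bracket on the other post, and push it down until it is fully home and its spring catch has snapped in; feel for it and do not force it, the tabs bend easily. Only then lay the loose board flat across the two brackets, behind their upturned front ends, centred between the posts, let go and leave everything else standing where it is.

Things in the scene. Friction and masses are not known exactly. Their poses are not given: they have to be found in the camera images.
- bracket: Loose grey painted steel shelf bracket standing on its underside, ~160 g. Origin: underside, centre line, plane of its rear face; x to the rear, z up. Web 16 wide (y): x -56 to -4 is 72 high, x -94 to -56 is z 46 to 72, strut below; level top edge z = 72; upturned front end x -94 to -88 up to z = 80. Rear flange 28 wide, x -5 to 0. Balances at x = -32; grip across the web at x -50 to -20.
- tabs (a point): Centre of the bracket's two steel hook tabs: x 5, y 0, z 43 in its frame. Tabs are 6 wide (y) and reach x = 11 behind the rear face (last 2 only 3.6 wide); necks at z 20 to 27 and 60 to 67; each has a lip (wedge-shaped, inner face x 3.5 at its root, 4.5 at its end) that hangs 10 below its neck, to z = 10 and 50.
- home (a point): Nominal home of the bracket's origin on the bare post's front face, 105 above the worktop; x into the post, z up; bracket axes = these. The post is clamped on its foot by hand, so the slots stand up to 6 left or right (y) of here. To enter, the tabs must be within 0.75 of the slots' middle and the bracket 10 to 13 high; push in to the face (1.5 play), then down.
- foot: White foot of the bare post on the worktop; origin below home, axes alike. Its post: fixed hollow steel channel, 32 wide, 26 deep, wall 3, top 201 above the worktop. Slots 7.5 wide, 20 high in one column on the post's middle, lower edges 45, 85, 125, 165 up; the bracket uses the 125 and 165 ones and is home when its necks rest on their lower edges.
- catch (a joint): Spring catch of the bare post, m: 0 = out, 0.006 = pushed in. A steel tongue 7 wide, 3.5 proud of the face, 5 to 11 above home, ramp above, flat below. From 10 above home the bracket's lower rear edge rides over it, which takes about 8 to 13 N downward; in the last 1 mm it springs out into the flange's window and locks.
- board: Loose silver-grey shelf board, 60 x 236 x 16 (x, y, z), about 220 g, lying flat on the worktop. Origin: centre of its underside; y is its long direction, z up.
- shelf_mid (a point): Where the board's origin belongs: midway between the two posts (about 200 apart along y), 42 in front of their faces, level with the brackets' top edges (72 above home). Axes as home. Between post faces and upturned ends there are 88 for the board's 60. Nothing stands between the posts at that height.
- mate_home (a point): The bracket's home on the other post, whose bracket already hangs there; that post stands to the left or the right of the bare one.

How it is judged:
On the way:
1. the bracket is hooked in the bare post, pushed fully home and its catch has sprung out, before the board lies on the brackets (x of bracket in the frame of home between -0.003 and 0.003 m and y of bracket in the frame of home between -0.01 and 0.01 m and z of bracket in the frame of home between -0.0025 and 0.0015 m and angle between the z axis of bracket and the z axis of home, either way round below 0.05 rad and angle between the x axis of bracket and the x axis of home, either way round below 0.12 rad and x of tabs in the frame of home above 0.002 m and value of joint catch below 0.0015 m and height (world z) of board below 0.15 m), for 0.2 s.
At the end, for the whole second after the job is handed in: Bracket hooked: of home x within 3, y 10 mm, z -2.5 to +1.5 mm, upright within 0.05 rad, square within 0.12, catch out (< 1.5 mm); board within 15 mm (x), 22 mm (y), 4 mm (z) of shelf_mid, level within 0.04 rad, parallel within 0.1; both at rest, released (x of bracket in the frame of home between -0.003 and 0.003 m and y of bracket in the frame of home between -0.01 and 0.01 m and z of bracket in the frame of home between -0.0025 and 0.0015 m and angle between the z axis of bracket and the z axis of home, either way round below 0.05 rad and angle between the x axis of bracket and the x axis of home, either way round below 0.12 rad and x of tabs in the frame of home above 0.002 m and value of joint catch below 0.0015 m and x of board in the frame of shelf_mid between -0.015 and 0.015 m and y of board in the frame of shelf_mid between -0.022 and 0.022 m and z of board in the frame of shelf_mid between -0.004 and 0.004 m and angle between board's own z axis and vertical below 0.04 rad and angle between the y axis of board and the y axis of shelf_mid, either way round below 0.1 rad and linear speed of each of board, bracket below 0.02 m/s); the robot touches nothing.
It fails at once if the tabs are forced against the bare post with more than 35 N before they have hooked in (z of bracket in the frame of home above 0.0085 m and contact force between bracket and foot above 35 N).
It fails at once if the bracket is forced against the bare post with more than 85 N (contact force between bracket and foot above 85 N).
It fails at once if a bystander is moved by more than 30 mm (distance of any of tablet_bottle_2, tablet_bottle_1, dropper, carton_7, tape_roll, stapler, pen_0, dose_cup_0 from where it was at the start of the episode above 0.03 m).
It also fails if it takes over 64 s, if anything falls off the work surface, if the arm or the gripper's body presses on something with over 40 N, if the wrist force passes 120 N, or if a joint passes its speed limit or range.

## Working session

There is one attempt and no reset: what is moved stays moved. The work goes in short steps, Python scripts to look and compute and a shell command to move; the robot and the scene stay as the last step left them, time stands still between calls to the robot, and variables do not carry over. Pictures are saved under pics/ and viewed, at most 10 in all, crops included, and the job is handed in when it is done.

```bash
ls; mkdir -p pics; python3 - <<'E'
from station import telemetry, eyes, ctrl
import cv2,pickle
print(telemetry.read_state()); print(ctrl.grip_point_offset)
d={}
for n in("scene","top","wrist"):
    s=eyes.snapshot(n); d[n]=s; cv2.imwrite(f"pics/{n}0.png",s["frame"][:,:,::-1]); print(n,s["camera_matrix"].tolist(),(-s["R"].T@s["t"]).tolist(),s["R"].tolist())
pickle.dump(d,open("d0.pkl","wb"))
E
```

```text
pics
{'clock': 0.0, 'q': array([ 1.16929913,  0.60013025, -0.00254076,  1.60015658,  0.00182207,
        0.94290222, -0.07983653]), 'qd': array([-0.00141502,  0.00059915, -0.00045347, -0.00123335,  0.00032283,
       -0.00050259, -0.00135231]), 'tau': array([-1.04176623e-03, -7.76462245e+01,  1.56411611e+00, -2.58013219e+01,
        1.22737588e-02,  9.05951456e-03, -3.06861079e-05]), 'tool_pos': array([ 0.23116564, -0.68660838,  0.20920379]), 'ee_rot': array([ 9.86839326e-01,  1.61701912e-01, -2.09621428e-04, -7.69246101e-04]), 'contact_force': array([0.39494788, 0.53424886, 0.38516222]), 'wrist_torque': array([ 0.01529249, -0.01210559,  0.02415715]), 'grasp_force': 0.0, 'width': 0.08543149106469412}
0.0187
scene [[437.7794048435746, 0.0, 324.37663397112834], [0.0, 437.7794048435746, 232.9190647871795], [0.0, 0.0, 1.0]] [0.028172333525435078, 0.40140227401997286, 0.6909191717038135] [[-0.5930503936013818, -0.8050569931710981, -0.013208648513626981], [-0.5242900314557495, 0.39856803153215137, -0.7525048087266389], [0.6110738036975368, -0.43934811025756826, -0.6584542842504163]]
top [[575.1157965570121, 0.0, 326.0645219176146], [0.0, 575.1157965570121, 244.70568300360753], [0.0, 0.0, 1.0]] [0.46655110483430995, 0.018911622938785608, 1.1790165370748118] [[0.01455713583588994, -0.9995270460504997, 0.027088263322291938], [-0.9966066900175707, -0.01669893250580579, -0.08059932422414098], [0.08101354953634056, -0.025823049136941983, -0.9963784295762299]]
wrist [[379.541827059372, 0.0, 316.86702143525486], [0.0, 379.541827059372, 239.6212060199208], [0.0, 0.0, 1.0]] [0.2924712419003786, -0.6656970807985967, 0.37403819477922434] [[0.3191819989724108, -0.9476927620498454, -0.0011314991448476992], [-0.9153400385451989, -0.3085945000514528, 0.25869296158587624], [-0.24551062170108612, -0.08153443012821412, -0.9659589387420242]]
```

View pics/scene0.png

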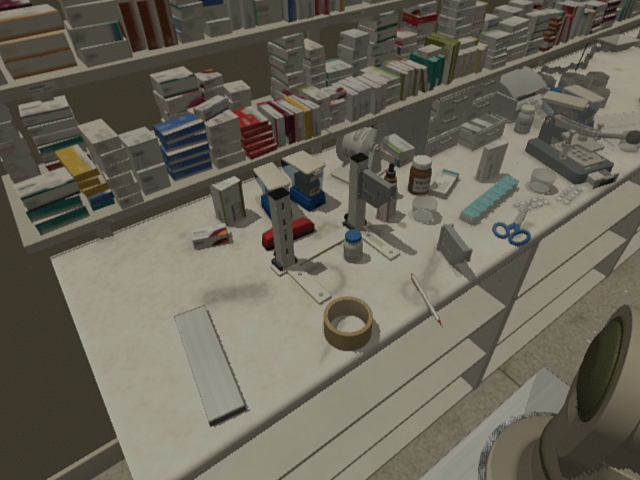

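View pics/top0.png

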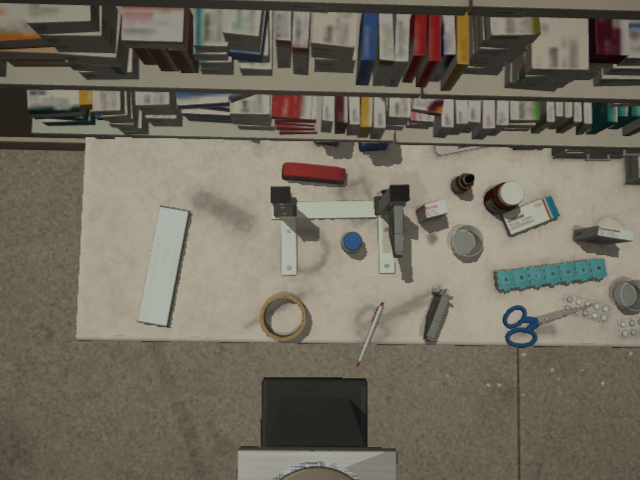

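The scene shows the bare post at (285,225) with a slot column and the mate post with its bracket at (360,195). The loose bracket is at (453,245) and the board at (210,365). In the top view the bare post's top is at (281,195), the mate's at (400,192), the bracket at (437,315) and the board at (163,265).

```bash
cat > h.py <<'E'
import numpy as np,cv2,pickle
from station import telemetry,eyes
def ray(s,uv,z):
    uv=np.atleast_2d(np.array(uv,float)); K=s["camera_matrix"];R=s["R"];c=-R.T@s["t"]
    d=np.c_[(uv-K[:2,2])/[K[0,0],K[1,1]],np.ones(len(uv))]@R
    return c+d*((z-c[2])/d[:,2])[:,None]
def tri(s1,p1,s2,p2):
    A=[];b=[]
    for s,p in((s1,p1),(s2,p2)):
        c=-s["R"].T@s["t"];d=ray(s,p,0)[0]-c;d/=np.linalg.norm(d);P=np.eye(3)-np.outer(d,d);A.append(P);b.append(P@c)
    return np.linalg.lstsq(np.vstack(A),np.hstack(b),rcond=None)[0]
def proj(s,X):
    X=np.atleast_2d(X)@s["R"].T+s["t"];return (X@s["camera_matrix"].T)[:,:2]/X[:,2:]
def snap(n,f):
    s=eyes.snapshot(n);cv2.imwrite(f"pics/{f}.png",s["frame"][:,:,::-1]);pickle.dump(s,open(f"{f}.pkl","wb"));return s
E
python3 - <<'E'
import sys;sys.path.insert(0,'.')
import pickle,cv2,numpy as np
d=pickle.load(open("d0.pkl","rb"))
f=d["top"]["frame"][:,:,::-1];g=d["scene"]["frame"][:,:,::-1]
def c(im,x,y,w,h): return cv2.resize(im[y:y+h,x:x+w],(400,300),interpolation=cv2.INTER_CUBIC)
out=np.vstack([np.hstack([c(f,260,170,160,120),c(f,390,270,100,75)]),np.hstack([c(f,100,200,180,135),c(g,250,140,200,150)])])
cv2.imwrite("pics/crops.png",out)
E
```

```text
(no output)
```

View pics/crops.png

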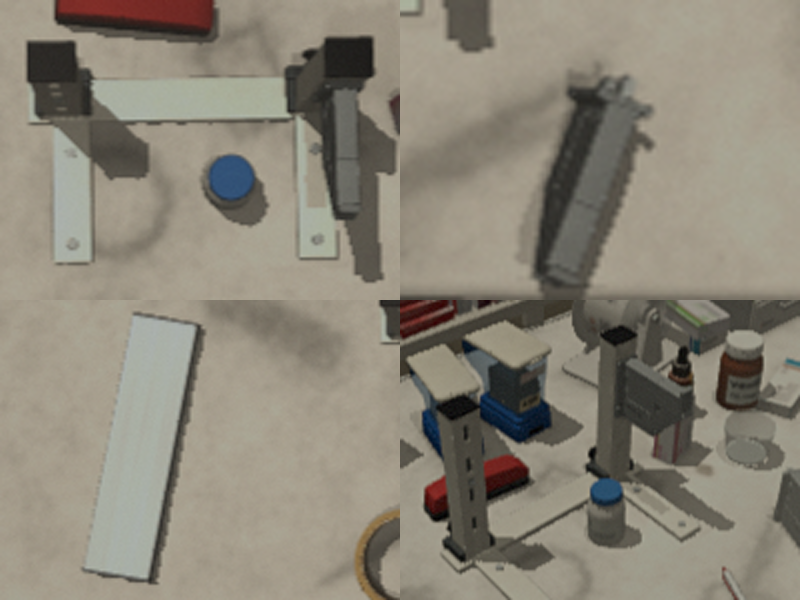

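Crops: bare post black cap at about (271-291,187-203) in the full top view and the mate cap at about (390-410,185-201). The bracket's tabs point up (+x), slightly right. The board is tilted about 10°.

```bash
python3 - <<'E'
from h import *
d=pickle.load(open("d0.pkl","rb"));t=d["top"];f=t["frame"];hsv=cv2.cvtColor(f,cv2.COLOR_RGB2HSV)
def blob(m,box,z,n,k=3):
    M=np.zeros(m.shape,np.uint8);x,y,w,h=box;M[y:y+h,x:x+w]=m[y:y+h,x:x+w]*255
    M=cv2.morphologyEx(M,cv2.MORPH_OPEN,np.ones((k,k)))
    c=max(cv2.findContours(M,0,cv2.CHAIN_APPROX_NONE)[0],key=cv2.contourArea)[:,0]
    P=ray(t,c,z)[:,:2].astype(np.float32)
    r=cv2.minAreaRect(P);print(n,np.round(r[0],4),np.round(r[1],4),round(r[2],1),np.round(cv2.boxPoints(r),3).tolist())
v=f.max(2)
print(v[195,281],v[300,440],v[290,445],v[300,437],v[260,160],v[240,290],v[260,350],v[215,340])
blob(v<60,(262,180,40,28),.201,"bare cap")
blob(v<60,(382,178,35,28),.201,"mate cap")
blob((v>95)&(v<135)&(hsv[...,1]<35),(415,280,45,65),.072,"bracket",1)
blob((hsv[...,1]<30)&(v>160),(120,195,80,140),.016,"board")
g=(hsv[...,1]<30)&(v>165)
blob(g,(275,218,28,62),.004,"foot bare");blob(g,(370,218,24,62),.004,"foot mate");blob(g,(300,195,75,30),.004,"foot bar")
E
```

```text
40 80 89 52 176 174 164 175
bare cap [0.6304 0.0713] [0.0278 0.0359] 1.3 [[0.6159999966621399, 0.08900000154972076], [0.6169999837875366, 0.05299999937415123], [0.6449999809265137, 0.05400000140070915], [0.6439999938011169, 0.09000000357627869]]
mate cap [ 0.6342 -0.1303] [0.0348 0.0331] 1.1 [[0.6159999966621399, -0.11400000005960464], [0.6169999837875366, -0.1469999998807907], [0.6520000100135803, -0.1469999998807907], [0.6510000228881836, -0.11299999803304672]]
bracket [ 0.4283 -0.232 ] [0.025  0.0961] 72.7 [[0.3790000081062317, -0.23000000417232513], [0.4699999988079071, -0.257999986410141], [0.4779999852180481, -0.23399999737739563], [0.38600000739097595, -0.20600000023841858]]
board [0.5146 0.3175] [0.0576 0.2308] 81.2 [[0.3959999978542328, 0.3070000112056732], [0.6240000128746033, 0.2709999978542328], [0.6330000162124634, 0.328000009059906], [0.4050000011920929, 0.36399999260902405]]
foot bare [0.5544 0.0658] [0.1069 0.0277] 2.4 [[0.5, 0.07699999958276749], [0.5019999742507935, 0.05000000074505806], [0.6079999804496765, 0.05400000140070915], [0.6069999933242798, 0.0820000022649765]]
foot mate [ 0.5295 -0.135 ] [0.0431 0.0247] 0.4 [[0.5080000162124634, -0.12300000339746475], [0.5080000162124634, -0.14800000190734863], [0.5509999990463257, -0.1469999998807907], [0.5509999990463257, -0.12300000339746475]]
foot bar [ 0.6351 -0.0197] [0.0312 0.1259] 1.1 [[0.6179999709129333, 0.0430000014603138], [0.6209999918937683, -0.08299999684095383], [0.6520000100135803, -0.0820000022649765], [0.6489999890327454, 0.0430000014603138]]
```

```bash
R='{"tx":0.034,"ty":-0.036,"tz":0.004}'; true
python3 -m jog '[{"tx":0.034,"ty":-0.036},{"tx":0.034,"ty":-0.036},{"tx":0.034,"ty":-0.036},{"tx":0.034,"ty":-0.036},{"tx":0.034,"ty":-0.036}]'
python3 -m jog '[{"tx":0.034,"ty":-0.036},{"tx":0.034,"ty":-0.036},{"tx":0.034,"ty":-0.036},{"tx":0.034,"ty":-0.036},{"tx":0.034,"ty":-0.036}]'
python3 -m jog '[{"twist":7.1},{"twist":7.1},{"twist":7.1},{"twist":7.1},{"twist":7.1}]'
python3 -m jog '[{"tz":0.02},{"tz":0.02},{}]'
python3 -c "
from h import *
snap('wrist','w1')"
```

```text
schema error: expected keys tx, ty, tz, twist, grip
schema error: expected keys tx, ty, tz, twist, grip
schema error: expected keys tx, ty, tz, twist, grip
schema error: expected keys tx, ty, tz, twist, grip
```

View pics/w1.png

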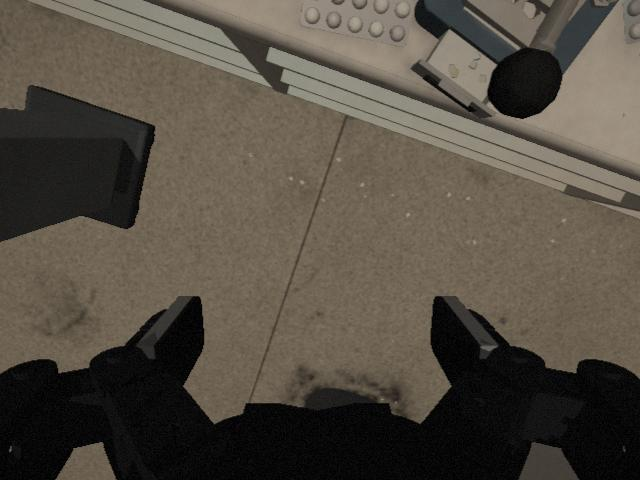

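The rows were refused because every key is required, so the arm has not moved. The picture shows only the floor and the open fingers at about (180,320) and (455,320).

```bash
python3 -m jog '[{"tx":0.034,"ty":-0.036,"tz":0,"twist":0,"grip":100},{"tx":0.034,"ty":-0.036,"tz":0,"twist":0,"grip":100},{"tx":0.034,"ty":-0.036,"tz":0,"twist":0,"grip":100},{"tx":0.034,"ty":-0.036,"tz":0,"twist":0,"grip":100},{"tx":0.034,"ty":-0.036,"tz":0,"twist":0,"grip":100}]'
python3 -m jog '[{"tx":0.034,"ty":-0.036,"tz":0,"twist":0,"grip":100},{"tx":0.034,"ty":-0.036,"tz":0,"twist":0,"grip":100},{"tx":0.034,"ty":-0.036,"tz":0,"twist":0,"grip":100},{"tx":0.034,"ty":-0.036,"tz":0,"twist":0,"grip":100},{"tx":0.034,"ty":-0.036,"tz":0,"twist":0,"grip":100}]'
python3 -m jog '[{"tx":0,"ty":0,"tz":0,"twist":7.1,"grip":100},{"tx":0,"ty":0,"tz":0,"twist":7.1,"grip":100},{"tx":0,"ty":0,"tz":0,"twist":7.1,"grip":100},{"tx":0,"ty":0,"tz":0,"twist":7.1,"grip":100},{"tx":0,"ty":0,"tz":0,"twist":7.1,"grip":100}]'
python3 -m jog '[{"tx":0,"ty":0,"tz":0.02,"twist":0,"grip":100},{"tx":0,"ty":0,"tz":0.02,"twist":0,"grip":100},{"tx":0,"ty":0,"tz":0,"twist":0,"grip":100}]'
python3 -c "
from h import *
snap('wrist','w1')"
```

```text
clock: 0.7
tool_pos: [0.3355, -0.4604, 0.2101]
ee_rot: [0.987, 0.162, 0.0, 0.0]
contact_force: [1.6, 0.1, 0.6]
width: 0.0857
grasp_force: 0.0
clock: 1.2
tool_pos: [0.4392, -0.2356, 0.2102]
ee_rot: [0.987, 0.162, 0.0, 0.0]
contact_force: [0.6, -0.3, -0.6]
width: 0.0856
grasp_force: 0.0
clock: 1.7
tool_pos: [0.4387, -0.2373, 0.2101]
ee_rot: [0.989, -0.149, 0.0, 0.0]
contact_force: [0.3, -0.5, -0.2]
width: 0.0853
grasp_force: 0.0
clock: 2.0
tool_pos: [0.4376, -0.2368, 0.1683]
ee_rot: [0.989, -0.147, -0.002, -0.0]
contact_force: [-0.6, 0.2, 0.8]
width: 0.0853
grasp_force: 0.0
```

View pics/w1.png

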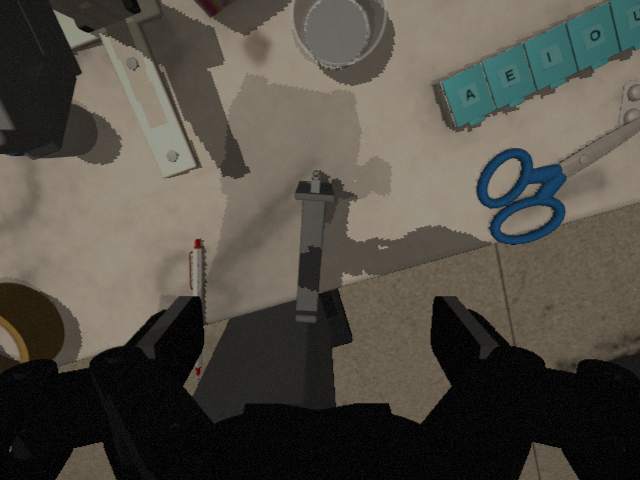

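The wrist view shows the bracket nearly aligned with the tool: tabs at (316,175), rear flange (295-335, 182-199), front end at (306,320).

```bash
python3 - <<'E'
from h import *
s=pickle.load(open("w1.pkl","rb"));f=s["frame"];v=f.max(2).astype(int)
for r in (172,176,180,183,186,190,194,197,200,204,210,240,300,310,314,318,322): print(r,v[r,288:342:2].tolist())
for p in [(296,181),(334,181),(294,199),(335,199),(302,205),(325,205),(296,300),(320,300),(306,314),(306,321)]: print(p,ray(s,p,.072)[0].round(4))
print(telemetry.read_state()["tool_pos"])
E
```

```text
172 [123, 123, 119, 120, 115, 112, 109, 107, 108, 107, 109, 112, 101, 95, 95, 102, 57, 67, 106, 123, 124, 125, 124, 124, 123, 126, 123]
176 [118, 117, 112, 111, 107, 106, 106, 106, 111, 112, 115, 120, 109, 63, 44, 72, 61, 56, 62, 55, 62, 103, 120, 118, 123, 123, 121]
180 [114, 111, 108, 109, 108, 105, 89, 113, 111, 115, 117, 120, 104, 103, 99, 99, 62, 50, 55, 54, 93, 112, 57, 54, 54, 63, 67]
183 [104, 104, 107, 105, 106, 80, 33, 37, 39, 40, 51, 64, 105, 105, 104, 102, 47, 39, 30, 32, 33, 50, 57, 52, 56, 58, 58]
186 [103, 99, 99, 104, 103, 48, 31, 36, 33, 31, 35, 46, 102, 103, 103, 101, 41, 33, 31, 30, 32, 28, 48, 56, 56, 56, 58]
190 [100, 95, 96, 102, 48, 32, 36, 38, 38, 36, 32, 56, 102, 104, 103, 103, 28, 31, 32, 32, 34, 36, 30, 59, 56, 58, 58]
194 [96, 101, 109, 94, 77, 77, 77, 78, 80, 76, 74, 68, 71, 71, 64, 63, 60, 51, 45, 34, 34, 35, 33, 55, 60, 61, 57]
197 [101, 107, 110, 90, 74, 74, 76, 75, 75, 76, 76, 78, 80, 76, 77, 73, 77, 77, 75, 77, 79, 78, 76, 59, 58, 56, 56]
200 [106, 110, 113, 112, 107, 102, 104, 87, 77, 76, 69, 69, 67, 62, 63, 66, 64, 70, 69, 75, 75, 74, 75, 56, 58, 7
[... 636 characters left out ...]
 36, 34, 39, 35, 28, 29, 33, 30, 31, 19, 9, 19, 18, 5, 20, 25, 28]
318 [42, 39, 37, 38, 70, 78, 79, 79, 80, 80, 77, 78, 77, 71, 45, 27, 30, 25, 27, 27, 24, 22, 24, 21, 28, 28, 22]
322 [36, 40, 37, 40, 40, 39, 40, 43, 43, 49, 42, 47, 51, 58, 36, 28, 30, 30, 33, 31, 18, 25, 25, 23, 23, 22, 25]
(296, 181) [ 0.476  -0.2334  0.072 ]
(334, 181) [ 0.4685 -0.2582  0.072 ]
(294, 199) [ 0.4646 -0.2283  0.072 ]
(335, 199) [ 0.4564 -0.2554  0.072 ]
(302, 205) [ 0.459  -0.2323  0.072 ]
(325, 205) [ 0.4544 -0.2476  0.072 ]
(296, 300) [ 0.3921 -0.2066  0.072 ]
(320, 300) [ 0.3869 -0.2237  0.072 ]
(306, 314) [ 0.3791 -0.2103  0.072 ]
(306, 321) [ 0.3735 -0.2086  0.072 ]
[ 0.43805435 -0.23710166  0.16945271]
```

```bash
python3 - <<'E'
from h import *
s=pickle.load(open("w1.pkl","rb"))
P=ray(s,[(312.5,210),(307,300),(314,194),(306.5,312)],.072)
print(P.round(4)); d=P[0]-P[1]; print("yaw",np.degrees(np.arctan2(d[1],d[0])), "len rear-inner(88)",np.linalg.norm(P[2]-P[3]))
u=d/np.linalg.norm(d); g=P[2]-0.035*u; print("grasp",g)
T=telemetry.read_state(); from scipy.spatial.transform import Rotation as Ro
R=Ro.from_quat(T["ee_rot"]).as_matrix(); print("tool x yaw",np.degrees(np.arctan2(R[1,0],R[0,0])),"shift tool",R.T@(g-T["tool_pos"]),T["tool_pos"],R[:,2])
E
```

```text
[[ 0.4535 -0.2383  0.072 ]
 [ 0.3897 -0.2144  0.072 ]
 [ 0.4639 -0.2426  0.072 ]
 [ 0.3805 -0.2112  0.072 ]]
yaw -20.48662049604025 len rear-inner(88) 0.08911184718635068
grasp [ 0.43113722 -0.23030571  0.072     ]
tool x yaw -16.883549269109256 shift tool [-0.00835925 -0.00447942  0.09747369] [ 0.43805435 -0.23710166  0.16945271] [-2.24831610e-03  8.39849334e-04 -9.99997120e-01]
```

```bash
python3 -m jog '[{"tx":-0.008,"ty":-0.0045,"tz":0.03,"twist":3.6,"grip":100},{"tx":0,"ty":0,"tz":0.04,"twist":0,"grip":100},{"tx":0,"ty":0,"tz":0.04,"twist":0,"grip":100},{"tx":0,"ty":0,"tz":0.022,"twist":0,"grip":100},{"tx":0,"ty":0,"tz":0,"twist":0,"grip":10}]' 80
python3 -m jog '[{"tx":0,"ty":0,"tz":0,"twist":0,"grip":0},{"tx":0,"ty":0,"tz":0,"twist":0,"grip":0},{"tx":0,"ty":0,"tz":0,"twist":0,"grip":0},{"tx":0,"ty":0,"tz":0,"twist":0,"grip":0},{"tx":0,"ty":0,"tz":0,"twist":0,"grip":0}]' 80
python3 -c "
from h import *
print(telemetry.read_state()['tool_pos'],telemetry.read_state()['ee_rot'])"
```

```text
clock: 2.55
tool_pos: [0.4317, -0.2305, 0.0365]
ee_rot: [0.984, -0.178, -0.002, -0.0]
contact_force: [-0.1, -0.3, -0.2]
width: 0.0732
grasp_force: 0.0
clock: 3.05
tool_pos: [0.433, -0.2311, 0.0395]
ee_rot: [0.984, -0.178, 0.001, 0.0]
contact_force: [-1.0, 0.6, 12.9]
width: 0.0135
grasp_force: 78.4
[ 0.43302681 -0.23109646  0.03950215] [ 9.84043100e-01 -1.77926491e-01  1.13433321e-03  2.34253351e-04]
```

```bash
python3 -m jog '[{"tx":0,"ty":0,"tz":-0.03,"twist":0,"grip":0},{"tx":0,"ty":0,"tz":-0.03,"twist":0,"grip":0},{"tx":0,"ty":0,"tz":-0.03,"twist":-7.3,"grip":0},{"tx":0,"ty":0,"tz":-0.03,"twist":-7.3,"grip":0},{"tx":0,"ty":0,"tz":0,"twist":-7.4,"grip":0}]'
python3 -m jog '[{"tx":0.002,"ty":-0.03,"tz":0,"twist":0,"grip":0},{"tx":0.002,"ty":-0.05,"tz":0,"twist":0,"grip":0},{"tx":0.002,"ty":-0.05,"tz":0,"twist":0,"grip":0},{"tx":0.002,"ty":-0.05,"tz":0,"twist":0,"grip":0},{"tx":0.002,"ty":-0.05,"tz":0,"twist":0,"grip":0}]'
python3 -m jog '[{"tx":0.002,"ty":-0.05,"tz":0,"twist":0,"grip":0},{"tx":0.03,"ty":-0.02,"tz":0,"twist":0,"grip":0},{"tx":0.035,"ty":0,"tz":0,"twist":0,"grip":0},{"tx":0.03,"ty":0,"tz":0,"twist":0,"grip":0},{"tx":0,"ty":0,"tz":0,"twist":0,"grip":0}]'
python3 -c "
from h import *
snap('wrist','w2');snap('scene','s2')
print(telemetry.read_state()['tool_pos'],telemetry.read_state()['ee_rot'])"
```

```text
clock: 3.55
tool_pos: [0.4339, -0.2316, 0.1621]
ee_rot: [1.0, 0.016, 0.003, 0.002]
contact_force: [0.5, 0.4, -2.3]
width: 0.0136
grasp_force: 79.3
clock: 4.05
tool_pos: [0.4359, 0.0009, 0.1587]
ee_rot: [1.0, 0.013, 0.0, -0.0]
contact_force: [1.2, 0.2, -1.5]
width: 0.0136
grasp_force: 79.2
clock: 4.55
tool_pos: [0.5354, 0.0724, 0.1586]
ee_rot: [1.0, 0.013, 0.002, -0.0]
contact_force: [-0.7, -0.9, -1.9]
width: 0.0136
grasp_force: 79.2
[0.53103638 0.07160556 0.15806386] [ 9.99914567e-01  1.30679547e-02 -2.78870295e-04  9.61755043e-05]
```

View pics/w2.png

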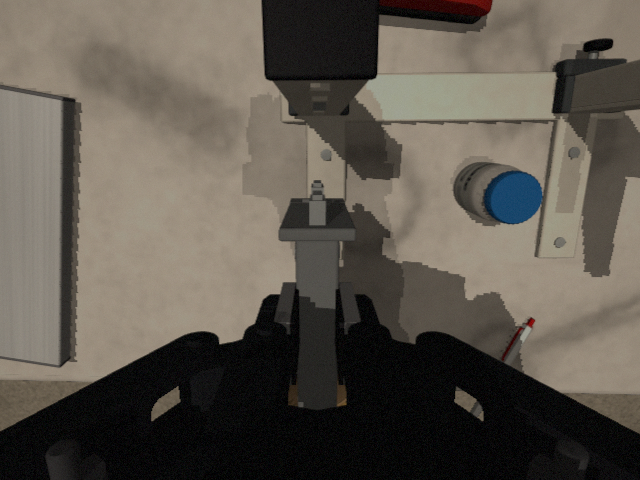

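The wrist view shows the post cap's front edge from (265,80) to (378,80), slots near (320,88) and (320,103), the held bracket's flange from (279,240) to (355,240) and the upper tab at (317,210).

```bash
python3 - <<'E'
from h import *
s=pickle.load(open("w2.pkl","rb"));v=s["frame"].astype(int).sum(2)//3
for r in (60,78): print(r,v[r,258:386:3].tolist())
for r in range(80,122,3): print(r,v[r,280:360:2].tolist())
for r in (186,192,202,210,220,234,238,244,260): print(r,v[r,274:362:2].tolist())
E
```

```text
60 [141, 138, 51, 23, 27, 24, 29, 27, 27, 24, 24, 32, 24, 33, 25, 27, 25, 25, 19, 21, 23, 23, 25, 19, 23, 21, 26, 22, 19, 19, 24, 18, 16, 20, 18, 19, 24, 22, 10, 6, 116, 138, 140]
78 [140, 139, 138, 2, 11, 7, 4, 6, 13, 1, 7, 10, 16, 2, 9, 11, 0, 10, 2, 7, 9, 3, 1, 0, 16, 10, 17, 3, 5, 0, 6, 4, 0, 0, 0, 1, 9, 0, 9, 115, 154, 151, 153]
80 [32, 29, 31, 26, 26, 33, 35, 27, 28, 30, 32, 33, 31, 36, 32, 33, 39, 35, 30, 40, 39, 36, 41, 35, 42, 38, 41, 36, 35, 39, 37, 38, 37, 39, 42, 37, 40, 43, 43, 40]
83 [50, 51, 52, 50, 51, 51, 49, 50, 48, 50, 51, 50, 49, 49, 52, 66, 80, 82, 81, 82, 68, 61, 63, 60, 60, 52, 47, 48, 45, 46, 49, 47, 46, 49, 47, 46, 48, 48, 49, 48]
86 [51, 47, 48, 46, 49, 49, 50, 49, 51, 48, 44, 50, 47, 49, 47, 78, 96, 91, 88, 88, 74, 67, 66, 67, 66, 50, 47, 50, 46, 51, 48, 47, 48, 46, 46, 47, 45, 48, 46, 47]
89 [50, 49, 48, 51, 50, 50, 49, 54, 49, 49, 48, 47, 47, 48, 43, 60, 63, 65, 64, 65, 68, 68, 70, 66, 71, 52, 47, 47, 47, 47, 46, 47, 51, 50, 48, 47, 48, 47, 42, 48]
92 [116, 48, 48, 47, 48, 49, 48, 50, 45, 46, 47, 50, 45, 44, 50, 49, 51, 50, 49, 47, 48, 49, 48, 50, 51, 48,
[... 2669 characters left out ...]
, 77, 77, 75, 80, 78, 77, 79, 78, 76, 77, 76, 79, 77, 76, 76, 78, 80, 75, 79, 79, 77, 79, 78, 76, 80, 75, 78, 78, 69, 50, 57, 56]
238 [143, 139, 114, 75, 74, 77, 71, 73, 73, 75, 76, 72, 73, 77, 77, 71, 76, 74, 75, 74, 79, 74, 75, 76, 74, 75, 74, 73, 74, 77, 74, 75, 76, 78, 73, 75, 76, 75, 76, 76, 66, 50, 53, 51]
244 [143, 142, 138, 142, 137, 138, 138, 136, 123, 112, 107, 70, 76, 77, 79, 79, 81, 80, 78, 79, 80, 79, 81, 81, 78, 81, 80, 80, 81, 80, 78, 74, 55, 113, 93, 54, 43, 47, 46, 47, 46, 49, 49, 48]
260 [150, 144, 143, 143, 143, 141, 138, 141, 142, 143, 130, 72, 78, 83, 78, 79, 77, 80, 78, 79, 81, 81, 81, 78, 83, 79, 78, 77, 80, 80, 79, 70, 59, 113, 108, 54, 54, 56, 53, 55, 54, 54, 54, 50]
```

```bash
python3 - <<'E'
from h import *
s=pickle.load(open("w2.pkl","rb"));v=cv2.GaussianBlur(s["frame"].astype(np.float32).sum(2)/3,(3,3),0)
def edge(r,a,b,th):
    x=v[r,a:b];i=np.where((x[:-1]-th)*(x[1:]-th)<=0)[0][0];return a+i+(th-x[i])/(x[i+1]-x[i])
L=ray(s,[(edge(r,250,290,80),r) for r in range(5,68,3)],.201);Rr=ray(s,[(edge(r,350,395,70),r) for r in range(5,68,3)],.201)
for n,P in(("L",L),("R",Rr)): p=np.polyfit(P[:,0],P[:,1],1);print(n,"yaw",np.degrees(np.arctan(p[0])),"y at .62",np.polyval(p,.62))
print("cap front edge",ray(s,[(285,80),(320,80),(355,80)],.201).round(4).tolist())
print("slot165 mid z.175",ray(s,(319.5,86),.175), "z.165 bottom", ray(s,(319.5,90.5),.165),"z.185 top",ray(s,(319.5,81.5),.185),"slot125",ray(s,(319.7,98),.135))
z0=.1185
print("tab z.1855",ray(s,[(317.7,202),(317.7,220)],z0+.067).round(4).tolist(),"flange corners",ray(s,[(278.5,236),(354,236)],z0+.072).round(4).tolist(),"tabs width",ray(s,[(309.5,210),(325.5,210)],z0+.067).round(4).tolist())
print("rear top edge",ray(s,[(281,229),(318,229),(352,229)],z0+.072).round(4).tolist())
W=[]
for r in (248,256,264,272): W.append(((edge(r,288,302,100)+edge(r,330,342,65))/2,r))
P=ray(s,W,z0+.072);print(W,np.degrees(np.arctan(np.polyfit(P[:,0],P[:,1],1)[0])),P.round(4).tolist())
E
```

```text
Traceback (most recent call last):
IndexError: index 0 is out of bounds for axis 0 with size 0
```

```bash
python3 - <<'E'
from h import *
s=pickle.load(open("w2.pkl","rb"));v=cv2.GaussianBlur(s["frame"].astype(np.float32).sum(2)/3,(3,3),0)
def edge(r,a,b,th):
    x=v[r,a:b];i=np.where((x[:-1]-th)*(x[1:]-th)<=0)[0]
    return a+i[0]+(th-x[i[0]])/(x[i[0]+1]-x[i[0]]) if len(i) else np.nan
for n,a,b in(("L",250,290),("R",350,395)):
    E=[(edge(r,a,b,70),r) for r in range(15,68,3)];E=[e for e in E if e[0]==e[0]]
    P=ray(s,E,.201); p=np.polyfit(P[:,0],P[:,1],1);print(n,len(E),np.round([E[0],E[-1]],1).tolist(),"yaw",np.degrees(np.arctan(p[0])),"y at .62",np.polyval(p,.62))
print("cap front edge",ray(s,[(285,80),(320,80),(355,80)],.201).round(4).tolist())
print("slot165 mid z.175",ray(s,(319.5,86),.175), "z.165 bottom", ray(s,(319.5,90.5),.165),"z.185 top",ray(s,(319.5,81.5),.185),"slot125",ray(s,(319.7,98),.135))
z0=.1185
print("tab z.1855",ray(s,[(317.7,202),(317.7,220)],z0+.067).round(4).tolist(),"flange",ray(s,[(278.5,236),(354,236)],z0+.072).round(4).tolist(),"tab width",ray(s,[(309.5,210),(325.5,210)],z0+.067).round(4).tolist())
print("rear top edge",ray(s,[(281,229),(318,229),(352,229)],z0+.072).round(4).tolist())
W=[((edge(r,288,302,100)+edge(r,330,342,65))/2,r) for r in (248,256,264,272)]
P=ray(s,W,z0+.072);print(np.round(W,1).tolist(),P.round(4).tolist())
E
```

```text
L 18 [[261.9, 15.0], [264.0, 66.0]] yaw 1.9633796241404038 y at .62 0.09077651132145398
R 17 [[379.9, 18.0], [376.8, 66.0]] yaw 0.6302454136741458 y at .62 0.05717319208727726
cap front edge [[0.6164, 0.0845, 0.201], [0.6167, 0.074, 0.201], [0.617, 0.0634, 0.201]]
slot165 mid z.175 [[0.61834107 0.07398821 0.175     ]] z.165 bottom [[0.61797448 0.07391171 0.165     ]] z.185 top [[0.61849198 0.07405861 0.185     ]] slot125 [[0.61821742 0.07362656 0.135     ]]
tab z.1855 [[0.5772, 0.0736, 0.1855], [0.5705, 0.0734, 0.1855]] flange [[0.5653, 0.0874, 0.1905], [0.566, 0.0601, 0.1905]] tab width [[0.5742, 0.0765, 0.1855], [0.5743, 0.0706, 0.1855]]
rear top edge [[0.5679, 0.0865, 0.1905], [0.5682, 0.0732, 0.1905], [0.5686, 0.061, 0.1905]]
[[315.5, 248.0], [315.6, 256.0], [316.1, 264.0], [316.1, 272.0]] [[0.5611, 0.0739, 0.1905], [0.5581, 0.0738, 0.1905], [0.555, 0.0736, 0.1905], [0.5519, 0.0735, 0.1905]]
```

```bash
python3 -m jog '[{"tx":0.017,"ty":0.0007,"tz":0.0018,"twist":0,"grip":0},{"tx":0.015,"ty":0,"tz":0,"twist":0,"grip":0},{"tx":0,"ty":0,"tz":0,"twist":0,"grip":0},{"tx":0,"ty":0,"tz":0,"twist":0,"grip":0}]'
python3 -c "
from h import *
snap('scene','s3');snap('wrist','w3')
print(telemetry.read_state()['tool_pos'],telemetry.read_state()['contact_force'])"
python3 -m jog '[{"tx":0.003,"ty":0,"tz":0,"twist":0,"grip":0},{"tx":0.002,"ty":0,"tz":0,"twist":0,"grip":0},{"tx":0.002,"ty":0,"tz":0,"twist":0,"grip":0},{"tx":0,"ty":0,"tz":0,"twist":0,"grip":0},{"tx":0,"ty":0,"tz":0,"twist":0,"grip":0}]'
```

```text
clock: 5.05
tool_pos: [0.5619, 0.0716, 0.1562]
ee_rot: [1.0, 0.013, -0.001, 0.0]
contact_force: [-1.3, -1.4, -1.7]
width: 0.0137
grasp_force: 79.2
[0.56192464 0.07168619 0.15630721] [-0.38369639 -0.0659707  -1.8222935 ]
clock: 5.65
tool_pos: [0.5704, 0.072, 0.1562]
ee_rot: [1.0, 0.013, -0.0, 0.0]
contact_force: [-0.0, -0.5, -1.3]
width: 0.0134
grasp_force: 79.2
```

```bash
python3 -m jog '[{"tx":0.0015,"ty":0,"tz":0,"twist":0,"grip":0},{"tx":0,"ty":0,"tz":0,"twist":0,"grip":0}]'
python3 -m jog '[{"tx":0.0015,"ty":0,"tz":0,"twist":0,"grip":0},{"tx":0,"ty":0,"tz":0,"twist":0,"grip":0}]'
```

```text
clock: 5.85
tool_pos: [0.5721, 0.0721, 0.1562]
ee_rot: [1.0, 0.013, 0.0, 0.0]
contact_force: [-0.2, 0.0, -1.2]
width: 0.0138
grasp_force: 79.2
clock: 6.05
tool_pos: [0.5736, 0.0722, 0.1563]
ee_rot: [1.0, 0.013, 0.0, -0.0]
contact_force: [0.1, 0.2, -2.0]
width: 0.0135
grasp_force: 79.2
```

```bash
for i in 1; do
python3 -m jog '[{"tx":0.0015,"ty":0,"tz":0,"twist":0,"grip":0},{"tx":0,"ty":0,"tz":0,"twist":0,"grip":0}]'
done
python3 -c "
from h import *
f=telemetry.read_state()['contact_force'];import sys;sys.exit(int(abs(f[0])>6))" && python3 -m jog '[{"tx":0.0015,"ty":0,"tz":0,"twist":0,"grip":0},{"tx":0,"ty":0,"tz":0,"twist":0,"grip":0}]'
```

```text
clock: 6.25
tool_pos: [0.5751, 0.0722, 0.1562]
ee_rot: [1.0, 0.013, 0.0, 0.0]
contact_force: [-0.2, 0.4, -1.8]
width: 0.0131
grasp_force: 79.2
clock: 6.45
tool_pos: [0.5766, 0.0722, 0.1562]
ee_rot: [1.0, 0.013, 0.0, -0.0]
contact_force: [-0.4, -0.4, -1.4]
width: 0.0137
grasp_force: 79.2
```

```bash
C='import sys
from h import *
sys.exit(int(abs(telemetry.read_state()["contact_force"][0])>5))'
python3 -m jog '[{"tx":0.0015,"ty":0,"tz":0,"twist":0,"grip":0},{"tx":0,"ty":0,"tz":0,"twist":0,"grip":0}]'
python3 -c "$C" && python3 -m jog '[{"tx":0.001,"ty":0,"tz":0,"twist":0,"grip":0},{"tx":0,"ty":0,"tz":0,"twist":0,"grip":0}]'
python3 -c "$C" && python3 -m jog '[{"tx":0.001,"ty":0,"tz":0,"twist":0,"grip":0},{"tx":0,"ty":0,"tz":0,"twist":0,"grip":0}]'
python3 -c "$C" && python3 -m jog '[{"tx":0.001,"ty":0,"tz":0,"twist":0,"grip":0},{"tx":0,"ty":0,"tz":0,"twist":0,"grip":0}]'
```

```text
clock: 6.65
tool_pos: [0.5781, 0.0723, 0.1562]
ee_rot: [1.0, 0.013, 0.0, -0.0]
contact_force: [0.5, -0.8, -0.9]
width: 0.0134
grasp_force: 79.2
clock: 6.85
tool_pos: [0.579, 0.0723, 0.1563]
ee_rot: [1.0, 0.013, 0.0, -0.0]
contact_force: [0.4, -0.5, -1.7]
width: 0.0132
grasp_force: 79.2
clock: 7.05
tool_pos: [0.58, 0.0723, 0.1563]
ee_rot: [1.0, 0.013, 0.0, 0.0]
contact_force: [-0.2, 0.0, -1.7]
width: 0.014
grasp_force: 79.2
clock: 7.25
tool_pos: [0.581, 0.0723, 0.1562]
ee_rot: [1.0, 0.013, 0.0, 0.0]
contact_force: [0.2, 0.5, -1.8]
width: 0.0133
grasp_force: 79.2
```

```bash
C='import sys
from h import *
sys.exit(int(abs(telemetry.read_state()["contact_force"][0])>4))'
python3 -m jog '[{"tx":0.0007,"ty":0,"tz":0,"twist":0,"grip":0},{"tx":0,"ty":0,"tz":0,"twist":0,"grip":0}]'
python3 -c "$C" && python3 -m jog '[{"tx":0.0007,"ty":0,"tz":0,"twist":0,"grip":0},{"tx":0,"ty":0,"tz":0,"twist":0,"grip":0}]'
python3 -c "$C" && python3 -m jog '[{"tx":0.0007,"ty":0,"tz":0,"twist":0,"grip":0},{"tx":0,"ty":0,"tz":0,"twist":0,"grip":0}]'
python3 -c "$C" && python3 -m jog '[{"tx":0.0007,"ty":0,"tz":0,"twist":0,"grip":0},{"tx":0,"ty":0,"tz":0,"twist":0,"grip":0}]'
```

```text
clock: 7.45
tool_pos: [0.5816, 0.0723, 0.1562]
ee_rot: [1.0, 0.013, -0.0, 0.0]
contact_force: [0.1, -0.1, -1.3]
width: 0.0138
grasp_force: 79.2
clock: 7.65
tool_pos: [0.5824, 0.0724, 0.1563]
ee_rot: [1.0, 0.013, 0.0, -0.0]
contact_force: [0.0, -0.1, -2.4]
width: 0.0136
grasp_force: 79.2
clock: 7.85
tool_pos: [0.5831, 0.0724, 0.1563]
ee_rot: [1.0, 0.013, 0.0, -0.0]
contact_force: [0.5, 0.9, -0.7]
width: 0.0133
grasp_force: 79.2
clock: 8.05
tool_pos: [0.5838, 0.0724, 0.1562]
ee_rot: [1.0, 0.013, -0.0, 0.0]
contact_force: [-0.5, 0.2, -1.3]
width: 0.0134
grasp_force: 79.2
```

```bash
C='import sys
from h import *
sys.exit(int(abs(telemetry.read_state()["contact_force"][0])>4))'
python3 -m jog '[{"tx":0.0007,"ty":0,"tz":0,"twist":0,"grip":0},{"tx":0,"ty":0,"tz":0,"twist":0,"grip":0}]'
python3 -c "$C" && python3 -m jog '[{"tx":0.0007,"ty":0,"tz":0,"twist":0,"grip":0},{"tx":0,"ty":0,"tz":0,"twist":0,"grip":0}]'
python3 -c "$C" && python3 -m jog '[{"tx":0.0007,"ty":0,"tz":0,"twist":0,"grip":0},{"tx":0,"ty":0,"tz":0,"twist":0,"grip":0}]'
python3 -c "$C" && python3 -m jog '[{"tx":0.0007,"ty":0,"tz":0,"twist":0,"grip":0},{"tx":0,"ty":0,"tz":0,"twist":0,"grip":0}]'
```

```text
clock: 8.25
tool_pos: [0.5843, 0.0724, 0.1562]
ee_rot: [1.0, 0.013, -0.0, 0.0]
contact_force: [-0.6, -0.5, -1.8]
width: 0.0138
grasp_force: 79.2
clock: 8.45
tool_pos: [0.5844, 0.0724, 0.156]
ee_rot: [1.0, 0.013, -0.001, 0.0]
contact_force: [-2.6, 0.8, -1.0]
width: 0.0135
grasp_force: 79.3
clock: 8.65
tool_pos: [0.5844, 0.0723, 0.1558]
ee_rot: [1.0, 0.013, -0.001, 0.0]
contact_force: [-5.3, 0.2, -0.3]
width: 0.0138
grasp_force: 79.3
```

```bash
python3 - <<'E'
from h import *
a=snap('scene','s4');b=snap('wrist','w4')
c=a["frame"][140:290,250:450,::-1]
cv2.imwrite("pics/s4c.png",np.hstack([cv2.resize(c,(480,360),interpolation=cv2.INTER_CUBIC),cv2.resize(b["frame"][:,160:480,::-1],(240,360))]))
E
```

```text
(no output)
```

View pics/s4c.png

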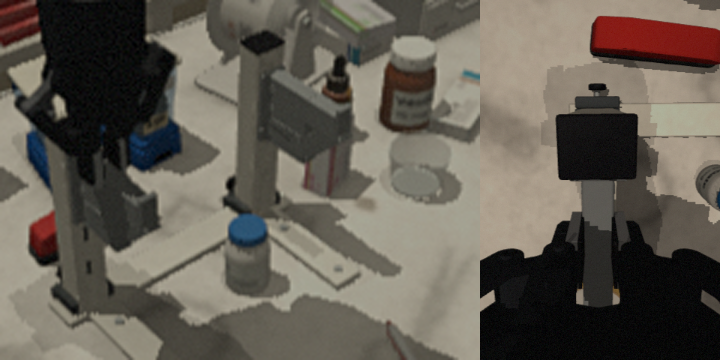

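The view shows the bracket's flange against the bare post's face with the two lower slots still free, so the tabs are in the right slots.

```bash
python3 -m jog '[{"tx":-0.001,"ty":0,"tz":0.0015,"twist":0,"grip":0},{"tx":0,"ty":0,"tz":0,"twist":0,"grip":0}]'
python3 -m jog '[{"tx":0,"ty":0,"tz":0.0015,"twist":0,"grip":0},{"tx":0,"ty":0,"tz":0,"twist":0,"grip":0}]'
python3 -m jog '[{"tx":0,"ty":0,"tz":0.0015,"twist":0,"grip":0},{"tx":0,"ty":0,"tz":0,"twist":0,"grip":0}]'
```

```text
clock: 8.95
tool_pos: [0.5844, 0.0724, 0.1545]
ee_rot: [1.0, 0.013, -0.0, 0.0]
contact_force: [-2.8, 0.3, -1.1]
width: 0.0137
grasp_force: 79.3
clock: 9.15
tool_pos: [0.5843, 0.0724, 0.1531]
ee_rot: [1.0, 0.013, -0.001, 0.0]
contact_force: [-5.3, -0.5, 0.8]
width: 0.0136
grasp_force: 79.6
clock: 9.35
tool_pos: [0.5841, 0.0724, 0.1516]
ee_rot: [1.0, 0.013, -0.001, 0.0]
contact_force: [-5.9, 0.0, 1.6]
width: 0.0135
grasp_force: 79.8
```

```bash
python3 -m jog '[{"tx":0,"ty":0,"tz":0.0015,"twist":0,"grip":0},{"tx":0,"ty":0,"tz":0,"twist":0,"grip":0}]'
python3 -m jog '[{"tx":0,"ty":0,"tz":0.0015,"twist":0,"grip":0},{"tx":0,"ty":0,"tz":0,"twist":0,"grip":0}]'
python3 -m jog '[{"tx":0,"ty":0,"tz":0.0015,"twist":0,"grip":0},{"tx":0,"ty":0,"tz":0,"twist":0,"grip":0}]'
```

```text
clock: 9.55
tool_pos: [0.5844, 0.0725, 0.1508]
ee_rot: [1.0, 0.013, -0.0, -0.0]
contact_force: [-6.5, -0.2, 3.5]
width: 0.0135
grasp_force: 80.0
clock: 9.75
tool_pos: [0.5844, 0.0724, 0.1485]
ee_rot: [1.0, 0.013, -0.0, 0.0]
contact_force: [-4.1, -0.9, -1.2]
width: 0.0132
grasp_force: 79.3
clock: 9.95
tool_pos: [0.5845, 0.0724, 0.1467]
ee_rot: [1.0, 0.013, -0.0, 0.0]
contact_force: [-2.6, 0.5, -9.2]
width: 0.0136
grasp_force: 78.4
```

```bash
python3 -m jog '[{"tx":0,"ty":0,"tz":0.001,"twist":0,"grip":0},{"tx":0,"ty":0,"tz":0,"twist":0,"grip":0}]'
python3 -m jog '[{"tx":0,"ty":0,"tz":0.001,"twist":0,"grip":0},{"tx":0,"ty":0,"tz":0,"twist":0,"grip":0}]'
```

```text
clock: 10.15
tool_pos: [0.5845, 0.0723, 0.146]
ee_rot: [1.0, 0.013, -0.0, 0.0]
contact_force: [-5.3, -0.6, -2.9]
width: 0.0135
grasp_force: 79.4
clock: 10.35
tool_pos: [0.5845, 0.0724, 0.1452]
ee_rot: [1.0, 0.013, -0.0, 0.0]
contact_force: [-4.7, -0.3, -1.8]
width: 0.0135
grasp_force: 79.4
```

```bash
python3 -m jog '[{"tx":0,"ty":0,"tz":0.001,"twist":0,"grip":0},{"tx":0,"ty":0,"tz":0,"twist":0,"grip":0}]'
python3 -m jog '[{"tx":0,"ty":0,"tz":0.001,"twist":0,"grip":0},{"tx":0,"ty":0,"tz":0,"twist":0,"grip":0}]'
```

```text
clock: 10.55
tool_pos: [0.5845, 0.0724, 0.1446]
ee_rot: [1.0, 0.013, -0.0, 0.0]
contact_force: [-7.1, 0.3, 2.5]
width: 0.0135
grasp_force: 80.0
clock: 10.75
tool_pos: [0.5845, 0.0724, 0.1444]
ee_rot: [1.0, 0.013, 0.0, -0.0]
contact_force: [-9.1, -0.6, 10.0]
width: 0.0134
grasp_force: 80.9
```

```bash
python3 -m jog '[{"tx":0,"ty":0,"tz":0.001,"twist":0,"grip":0},{"tx":0,"ty":0,"tz":0,"twist":0,"grip":0}]'
python3 -m jog '[{"tx":0,"ty":0,"tz":0.001,"twist":0,"grip":0},{"tx":0,"ty":0,"tz":0,"twist":0,"grip":0}]'
```

```text
clock: 10.95
tool_pos: [0.5845, 0.0724, 0.1441]
ee_rot: [1.0, 0.013, 0.0, -0.0]
contact_force: [-12.3, -0.8, 19.4]
width: 0.0135
grasp_force: 82.0
clock: 11.15
tool_pos: [0.5845, 0.0724, 0.1439]
ee_rot: [1.0, 0.013, 0.0, -0.0]
contact_force: [-14.2, -1.0, 26.6]
width: 0.0133
grasp_force: 83.0
```

```bash
python3 -m jog '[{"tx":-0.001,"ty":0,"tz":-0.0033,"twist":0,"grip":0},{"tx":0,"ty":0,"tz":0,"twist":0,"grip":0}]'
python3 -m jog '[{"tx":0,"ty":0,"tz":-0.0015,"twist":0,"grip":0},{"tx":0,"ty":0,"tz":0,"twist":0,"grip":0}]'
python3 -m jog '[{"tx":0,"ty":0,"tz":-0.001,"twist":0,"grip":0},{"tx":0,"ty":0,"tz":0,"twist":0,"grip":0}]'
```

```text
clock: 11.35
tool_pos: [0.5845, 0.0725, 0.1454]
ee_rot: [1.0, 0.013, 0.001, -0.0]
contact_force: [-3.5, -0.5, -1.3]
width: 0.0136
grasp_force: 79.5
clock: 11.55
tool_pos: [0.5844, 0.0725, 0.146]
ee_rot: [1.0, 0.013, 0.0, -0.0]
contact_force: [-1.1, -0.5, -3.2]
width: 0.0137
grasp_force: 79.2
clock: 11.75
tool_pos: [0.5844, 0.0724, 0.1465]
ee_rot: [1.0, 0.013, 0.0, -0.0]
contact_force: [2.2, 1.0, -10.2]
width: 0.0135
grasp_force: 78.5
```

```bash
python3 -m jog '[{"tx":0,"ty":0,"tz":-0.001,"twist":0,"grip":0},{"tx":0,"ty":0,"tz":0,"twist":0,"grip":0}]'
python3 -m jog '[{"tx":0,"ty":0,"tz":0.003,"twist":0,"grip":0},{"tx":0,"ty":0,"tz":0.0015,"twist":0,"grip":0},{"tx":0,"ty":0,"tz":0,"twist":0,"grip":0}]'
```

```text
clock: 11.95
tool_pos: [0.5844, 0.0724, 0.147]
ee_rot: [1.0, 0.013, 0.0, 0.0]
contact_force: [5.6, 0.2, -19.3]
width: 0.0137
grasp_force: 78.8
clock: 12.25
tool_pos: [0.5844, 0.0725, 0.1445]
ee_rot: [1.0, 0.013, 0.001, -0.0]
contact_force: [-0.5, -0.1, 2.6]
width: 0.0136
grasp_force: 81.8
```

```bash
python3 -m jog '[{"tx":0,"ty":0,"tz":0,"twist":0,"grip":30},{"tx":0,"ty":0,"tz":0,"twist":0,"grip":50},{"tx":0,"ty":0,"tz":0,"twist":0,"grip":60},{"tx":0,"ty":0,"tz":0,"twist":0,"grip":60},{"tx":0,"ty":0,"tz":-0.02,"twist":0,"grip":60}]'
python3 -m jog '[{"tx":0,"ty":0,"tz":-0.04,"twist":0,"grip":100},{"tx":0,"ty":0,"tz":-0.04,"twist":0,"grip":100},{"tx":-0.04,"ty":0,"tz":-0.02,"twist":0,"grip":100},{"tx":-0.04,"ty":0,"tz":0,"twist":0,"grip":100},{"tx":0,"ty":0,"tz":0,"twist":0,"grip":100}]'
python3 - <<'E'
from h import *
a=snap('scene','s5');b=snap('wrist','w5');t=snap('top','t5')
c=a["frame"][140:290,250:450,::-1]
cv2.imwrite("pics/v5.png",np.hstack([cv2.resize(c,(480,360),interpolation=cv2.INTER_CUBIC),cv2.resize(b["frame"][60:420,180:500,::-1],(320,360))]))
print(telemetry.read_state()["tool_pos"])
E
```

```text
clock: 12.75
tool_pos: [0.5823, 0.0722, 0.1618]
ee_rot: [1.0, 0.013, -0.002, 0.0]
contact_force: [0.2, 0.2, -0.4]
width: 0.0516
grasp_force: 0.0
clock: 13.25
tool_pos: [0.4992, 0.0698, 0.2642]
ee_rot: [1.0, 0.013, -0.001, 0.0]
contact_force: [0.9, 0.6, 0.3]
width: 0.0857
grasp_force: 0.0
[0.50442579 0.07041028 0.26387644]
```

View pics/v5.png

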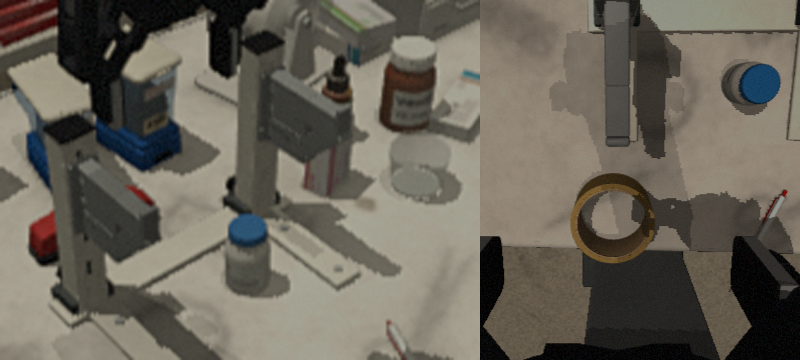

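Both brackets hang level on their posts at the same height: bare-post bracket at (115,205) and mate at (305,110) in the left crop. Next is the board.

```bash
python3 -m jog '[{"tx":0.003,"ty":-0.05,"tz":0,"twist":0,"grip":100},{"tx":0.003,"ty":-0.05,"tz":0,"twist":0,"grip":100},{"tx":0.004,"ty":-0.05,"tz":0,"twist":0,"grip":100},{"tx":0.003,"ty":-0.05,"tz":0,"twist":0,"grip":100},{"tx":0.003,"ty":-0.049,"tz":0,"twist":0,"grip":100}]'
python3 -m jog '[{"tx":0,"ty":0,"tz":0,"twist":5.2,"grip":100},{"tx":0,"ty":0,"tz":0,"twist":5.3,"grip":100},{"tx":0,"ty":0,"tz":0,"twist":0,"grip":100},{"tx":0,"ty":0,"tz":0,"twist":0,"grip":100}]'
python3 - <<'E'
from h import *
from scipy.spatial.transform import Rotation as Ro
s=snap('wrist','w6');f=s["frame"];T=telemetry.read_state();print(T["tool_pos"],T["q"])
hsv=cv2.cvtColor(f,cv2.COLOR_RGB2HSV);m=((hsv[...,1]<25)&(hsv[...,2]>110)).astype(np.uint8)*255
m=cv2.morphologyEx(m,cv2.MORPH_OPEN,np.ones((5,5)));cs=sorted(cv2.findContours(m,0,2)[0],key=cv2.contourArea)[-2:]
R=Ro.from_quat(T["ee_rot"]).as_matrix()
for c in cs:
    print(cv2.boundingRect(c));r=cv2.minAreaRect(ray(s,c[:,0],.016)[:,:2].astype(np.float32));b=cv2.boxPoints(r)
    print(np.round(r[0],4),np.round(r[1],4),r[2],b.round(4).tolist(),"shift",(R.T@(np.r_[r[0],0.016]-T["tool_pos"])).round(4))
print("tool yaw",np.degrees(np.arctan2(R[1,0],R[0,0])));cv2.imwrite("pics/m6.png",m)
E
```

```text
clock: 13.9
tool_pos: [0.5141, 0.3218, 0.2629]
ee_rot: [1.0, 0.013, -0.0, 0.0]
contact_force: [1.3, -0.3, -0.1]
width: 0.0857
grasp_force: 0.0
clock: 14.3
tool_pos: [0.5138, 0.3193, 0.2629]
ee_rot: [0.997, -0.077, -0.0, 0.0]
contact_force: [-0.0, -0.3, 0.9]
width: 0.0857
grasp_force: 0.0
[0.51371462 0.31915667 0.26314263] [-0.63768081  0.3987871  -0.01703529  1.82471748  0.00846524  0.91859797
 -2.38422434]
tool yaw -8.87555039770612
```

```bash
cp pics/w6.png pics/w6v.png
```

```text
(no output)
```

View pics/w6v.png

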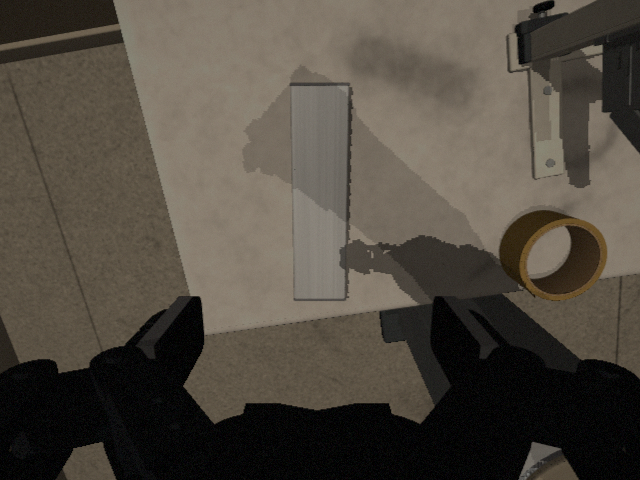

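The board's top corners are at about (291,85), (349,85), (346,299) and (294,299).

```bash
python3 - <<'E'
from h import *
from scipy.spatial.transform import Rotation as Ro
s=pickle.load(open("w6.pkl","rb"));T=telemetry.read_state();R=Ro.from_quat(T["ee_rot"]).as_matrix()
P=ray(s,[(291,84.5),(349.5,84.5),(346.5,299.5),(293.5,299.5)],.016);print(P.round(4).tolist())
print([np.linalg.norm(P[i]-P[i-1]).round(4) for i in range(4)]);d=(P[0]+P[1]-P[2]-P[3]);print("yaw",np.degrees(np.arctan2(d[1],d[0])))
print("shift",R.T@(P.mean(0)-T["tool_pos"]),P.mean(0))
E
```

```text
[[0.6333, 0.3272, 0.016], [0.6242, 0.2687, 0.016], [0.3915, 0.3032, 0.016], [0.4011, 0.3646, 0.016]]
[np.float64(0.2352), np.float64(0.0592), np.float64(0.2352), np.float64(0.0621)]
yaw -8.79358674446608
shift [-0.0006404   0.00327739  0.2471441 ] [0.51250675 0.31592892 0.016     ]
```

```bash
python3 -m jog '[{"tx":0,"ty":0.0033,"tz":0.045,"twist":0,"grip":100},{"tx":0,"ty":0,"tz":0.05,"twist":0,"grip":100},{"tx":0,"ty":0,"tz":0.05,"twist":0,"grip":100},{"tx":0,"ty":0,"tz":0.05,"twist":0,"grip":100},{"tx":0,"ty":0,"tz":0.045,"twist":0,"grip":100}]'
python3 -m jog '[{"tx":0,"ty":0,"tz":0.015,"twist":0,"grip":100},{"tx":0,"ty":0,"tz":0.01,"twist":0,"grip":100},{"tx":0,"ty":0,"tz":0,"twist":0,"grip":100},{"tx":0,"ty":0,"tz":0,"twist":0,"grip":100}]'
```

```text
clock: 14.85
tool_pos: [0.5129, 0.3155, 0.0216]
ee_rot: [0.997, -0.078, -0.0, -0.0]
contact_force: [1.4, 1.5, -0.8]
width: 0.0854
grasp_force: 0.0
clock: 15.25
tool_pos: [0.5138, 0.3165, 0.0002]
ee_rot: [0.997, -0.078, 0.001, -0.001]
contact_force: [-0.1, -0.0, 1.2]
width: 0.0856
grasp_force: 0.0
```

```bash
python3 -m jog '[{"tx":0,"ty":0,"tz":0.002,"twist":0,"grip":80},{"tx":0,"ty":0,"tz":0,"twist":0,"grip":50},{"tx":0,"ty":0,"tz":0,"twist":0,"grip":40},{"tx":0,"ty":0,"tz":0,"twist":0,"grip":40},{"tx":0,"ty":0,"tz":0,"twist":0,"grip":40}]' 80
python3 -m jog '[{"tx":0,"ty":0,"tz":-0.01,"twist":0,"grip":40},{"tx":0,"ty":0,"tz":0,"twist":0,"grip":40},{"tx":0,"ty":0,"tz":0,"twist":0,"grip":40}]'
```

```text
clock: 15.75
tool_pos: [0.5127, 0.316, -0.0032]
ee_rot: [0.997, -0.078, 0.0, -0.0]
contact_force: [-1.2, -0.6, -0.3]
width: 0.0341
grasp_force: 0.0
clock: 16.05
tool_pos: [0.513, 0.3161, 0.0071]
ee_rot: [0.997, -0.078, 0.0, -0.0]
contact_force: [-0.6, 0.7, 0.5]
width: 0.0346
grasp_force: 0.0
```

The fingers closed to 34 mm without touching anything. I'll check by mask in the top view whether the board has moved.

```bash
python3 - <<'E'
from h import *
s=snap('wrist','w7');t=snap('top','t7');sc=snap('scene','s7');T=telemetry.read_state();print(T["tool_pos"],T["grasp_force"],T["width"])
f=cv2.cvtColor(s["frame"],cv2.COLOR_RGB2GRAY)
for r in range(0,330,20): print(r,f[r,200:440:10].tolist())
t0=pickle.load(open("d0.pkl","rb"))["top"]["frame"]
def b(fr):
    h=cv2.cvtColor(fr,cv2.COLOR_RGB2HSV);m=((h[...,1]<30)&(h[...,2]>160)).astype(np.uint8)[195:335,120:200];return m.sum(1)[::12].tolist(),m.sum(0)[::8].tolist()
print(b(t0));print(b(t["frame"]))
E
```

```text
[0.51268026 0.31593776 0.00653506] 0.0 0.03404145533124156
0 [131, 131, 132, 131, 140, 140, 140, 140, 139, 139, 142, 135, 136, 134, 138, 136, 134, 133, 133, 127, 120, 119, 120, 115]
20 [133, 134, 130, 134, 142, 142, 142, 141, 139, 143, 141, 136, 136, 138, 137, 138, 133, 130, 132, 129, 66, 122, 122, 121]
40 [131, 134, 134, 131, 145, 143, 143, 143, 118, 124, 123, 117, 138, 138, 137, 136, 133, 132, 134, 126, 129, 130, 130, 131]
60 [131, 136, 138, 137, 145, 145, 121, 123, 126, 122, 123, 116, 116, 115, 119, 118, 115, 130, 134, 123, 71, 131, 132, 131]
80 [135, 132, 135, 134, 143, 128, 124, 124, 123, 125, 121, 117, 119, 116, 116, 118, 114, 110, 112, 111, 132, 138, 137, 135]
100 [135, 133, 136, 138, 119, 126, 126, 124, 124, 123, 121, 118, 117, 117, 116, 116, 115, 113, 112, 87, 133, 132, 132, 135]
120 [135, 137, 139, 115, 105, 126, 124, 125, 124, 124, 122, 117, 114, 117, 119, 117, 114, 108, 110, 69, 113, 113, 134, 137]
140 [138, 137, 116, 115, 102, 127, 126, 123, 126, 124, 123, 119, 117, 115, 117, 118, 115, 109, 108, 58, 112, 114, 114, 135]
160 [118, 116, 116, 115, 114, 126, 125, 122, 123, 12
[... 478 characters left out ...]
, 117, 118, 116, 119, 119, 116, 114, 116, 114, 115, 113, 109, 106, 57, 119, 120, 117, 115]
260 [117, 120, 116, 119, 114, 121, 118, 118, 116, 119, 118, 115, 115, 114, 112, 112, 112, 107, 108, 118, 116, 117, 117, 117]
280 [115, 117, 116, 119, 119, 115, 117, 118, 53, 51, 116, 117, 115, 115, 116, 110, 109, 53, 50, 52, 53, 56, 53, 56]
300 [134, 133, 138, 137, 0, 44, 40, 1, 49, 54, 52, 47, 51, 51, 51, 52, 7, 3, 36, 9, 50, 54, 56, 53]
320 [134, 136, 135, 5, 25, 34, 5, 0, 51, 52, 54, 49, 53, 49, 51, 51, 2, 0, 33, 38, 0, 48, 55, 54]
([0, 3, 29, 28, 29, 28, 29, 29, 28, 29, 29, 0], [0, 0, 0, 34, 79, 117, 102, 59, 17, 0])
([0, 4, 29, 28, 16, 2, 0, 0, 21, 30, 30, 0], [0, 0, 0, 37, 41, 74, 44, 32, 17, 0])
```

```bash
python3 - <<'E'
from h import *
from scipy.spatial.transform import Rotation as Ro
s=pickle.load(open("w7.pkl","rb"));T=telemetry.read_state();R=Ro.from_quat(T["ee_rot"]).as_matrix();K=s["camera_matrix"]
f=cv2.cvtColor(s["frame"],cv2.COLOR_RGB2GRAY)
for r in range(270,345,5): print(r,f[r,225:410:5].tolist())
c=-s["R"].T@s["t"];print("cam in tool",R.T@(c-T["tool_pos"]))
def td(p,y):
    d=R.T@s["R"].T@np.array([(p[0]-K[0,2])/K[0,0],(p[1]-K[1,2])/K[1,1],1]);o=R.T@(c-T["tool_pos"]);k=(y-o[1])/d[1];return o+k*d
for p,y in (((202,298),-.0427),((432,298),.0427)): print("open",td(p,y))
for X in (-.011,0,.011):
  for z in(-.02,-.01,0): print(X,z,proj(s,T["tool_pos"]+R@np.array([X,-.017,z])).round(),proj(s,T["tool_pos"]+R@np.array([X,.017,z])).round())
E
```

```text
270 [116, 121, 118, 116, 118, 117, 121, 117, 118, 117, 113, 115, 116, 117, 122, 121, 118, 118, 116, 116, 117, 115, 117, 113, 114, 114, 108, 111, 108, 108, 109, 107, 50, 101, 118, 57, 56]
275 [120, 118, 119, 120, 119, 120, 119, 120, 117, 115, 62, 63, 53, 115, 118, 119, 118, 118, 114, 117, 114, 113, 113, 115, 114, 111, 109, 111, 107, 61, 63, 55, 53, 54, 54, 55, 54]
280 [118, 119, 120, 119, 116, 115, 123, 117, 117, 118, 50, 53, 52, 51, 49, 116, 117, 117, 112, 115, 116, 115, 115, 116, 116, 110, 108, 109, 107, 53, 54, 50, 53, 52, 57, 53, 56]
285 [116, 118, 119, 118, 117, 115, 83, 43, 45, 5, 51, 53, 55, 49, 56, 49, 116, 116, 114, 118, 116, 114, 117, 115, 113, 113, 110, 69, 2, 47, 42, 50, 54, 55, 54, 57, 56]
290 [137, 140, 140, 121, 120, 113, 42, 41, 42, 7, 41, 50, 53, 50, 53, 51, 48, 58, 52, 52, 53, 51, 52, 113, 113, 114, 109, 39, 12, 34, 37, 34, 54, 56, 56, 53, 55]
295 [137, 137, 138, 138, 81, 41, 45, 44, 27, 2, 43, 48, 48, 49, 53, 52, 53, 53, 51, 51, 55, 51, 51, 52, 54, 49, 49, 5, 11, 33, 37, 35, 38, 32, 55, 56, 55]
300 [139, 137, 61, 0, 12, 44, 45, 40, 1, 1, 39, 49, 49, 54, 51, 52, 56, 
[... 986 characters left out ...]
69, 53, 53, 51, 55, 51, 51, 52, 53, 52, 49, 53, 50, 52, 15, 0, 0, 4, 39, 4, 4, 3, 0, 4]
340 [8, 12, 3, 7, 2, 7, 9, 12, 3, 3, 68, 70, 70, 72, 72, 56, 70, 49, 52, 54, 53, 50, 50, 73, 73, 73, 51, 41, 0, 12, 7, 0, 7, 2, 5, 0, 10]
cam in tool [ 0.06469504 -0.00039948 -0.16533299]
open [ 0.00794422 -0.0427     -0.03594806]
open [ 0.0069121   0.0427     -0.03356446]
-0.011 -0.02 [[278. 324.]] [[358. 324.]]
-0.011 -0.01 [[280. 314.]] [[356. 314.]]
-0.011 0 [[282. 304.]] [[354. 304.]]
0 -0.02 [[277. 300.]] [[359. 300.]]
0 -0.01 [[279. 291.]] [[357. 291.]]
0 0 [[281. 282.]] [[354. 282.]]
0.011 -0.02 [[276. 275.]] [[360. 275.]]
0.011 -0.01 [[279. 267.]] [[357. 267.]]
0.011 0 [[281. 260.]] [[355. 260.]]
```

```bash
python3 -m jog '[{"tx":0,"ty":0,"tz":0,"twist":0,"grip":100},{"tx":0,"ty":0,"tz":0,"twist":0,"grip":100},{"tx":0,"ty":0,"tz":0,"twist":0,"grip":100},{"tx":0,"ty":0,"tz":0,"twist":0,"grip":100},{"tx":0,"ty":0,"tz":0.01,"twist":0,"grip":100}]'
python3 -m jog '[{"tx":0,"ty":0,"tz":0.007,"twist":0,"grip":100},{"tx":0,"ty":0,"tz":0,"twist":0,"grip":100}]'
python3 -m jog '[{"tx":0,"ty":0,"tz":0.004,"twist":0,"grip":100},{"tx":0,"ty":0,"tz":0,"twist":0,"grip":100}]'
python3 -m jog '[{"tx":0,"ty":0,"tz":0.004,"twist":0,"grip":100},{"tx":0,"ty":0,"tz":0,"twist":0,"grip":100}]'
```

```text
clock: 16.7
tool_pos: [0.5134, 0.3164, -0.0028]
ee_rot: [0.997, -0.078, 0.001, -0.001]
contact_force: [-0.4, 0.1, 0.5]
width: 0.0852
grasp_force: 0.0
clock: 16.9
tool_pos: [0.512, 0.3155, -0.0119]
ee_rot: [0.997, -0.078, -0.001, 0.001]
contact_force: [0.1, -0.9, -0.2]
width: 0.0852
grasp_force: 0.0
clock: 17.1
tool_pos: [0.5125, 0.3158, -0.015]
ee_rot: [0.997, -0.078, -0.0, 0.0]
contact_force: [0.0, -0.2, 0.2]
width: 0.0852
grasp_force: 0.0
clock: 17.3
tool_pos: [0.5125, 0.3159, -0.0188]
ee_rot: [0.997, -0.078, -0.0, 0.0]
contact_force: [-1.1, -0.3, -1.0]
width: 0.0857
grasp_force: 0.0
```

```bash
python3 -m jog '[{"tx":0,"ty":0,"tz":0.003,"twist":0,"grip":100},{"tx":0,"ty":0,"tz":0,"twist":0,"grip":90},{"tx":0,"ty":0,"tz":0,"twist":0,"grip":75}]' 80
python3 -m jog '[{"tx":0,"ty":0,"tz":0,"twist":0,"grip":65},{"tx":0,"ty":0,"tz":0,"twist":0,"grip":55},{"tx":0,"ty":0,"tz":0,"twist":0,"grip":45},{"tx":0,"ty":0,"tz":0,"twist":0,"grip":45}]' 80
```

```text
clock: 17.6
tool_pos: [0.5127, 0.3159, -0.0214]
ee_rot: [0.997, -0.078, -0.0, 0.0]
contact_force: [-0.3, 0.2, 0.4]
width: 0.0646
grasp_force: 0.0
clock: 18.0
tool_pos: [0.5128, 0.316, -0.0208]
ee_rot: [0.997, -0.078, 0.0, -0.0]
contact_force: [-1.1, -0.6, 6.6]
width: 0.0578
grasp_force: 85.9
```

```bash
python3 -m jog '[{"tx":0,"ty":0,"tz":-0.03,"twist":0,"grip":45},{"tx":0,"ty":0,"tz":-0.05,"twist":0,"grip":45},{"tx":0,"ty":0,"tz":-0.05,"twist":0,"grip":45},{"tx":0,"ty":0,"tz":-0.05,"twist":0,"grip":45},{"tx":0,"ty":0,"tz":-0.05,"twist":0,"grip":45}]'
python3 -m jog '[{"tx":0,"ty":0,"tz":-0.015,"twist":-6,"grip":45},{"tx":0,"ty":0,"tz":0,"twist":-8.5,"grip":45},{"tx":0,"ty":0,"tz":0,"twist":-8.5,"grip":45},{"tx":0,"ty":0,"tz":0,"twist":-8.5,"grip":45},{"tx":0,"ty":0,"tz":0,"twist":-8.5,"grip":45}]'
python3 -m jog '[{"tx":0,"ty":0,"tz":0,"twist":-8.5,"grip":45},{"tx":0,"ty":0,"tz":0,"twist":-8.5,"grip":45},{"tx":0,"ty":0,"tz":0,"twist":-8.5,"grip":45},{"tx":0,"ty":0,"tz":0,"twist":-8.5,"grip":45},{"tx":0,"ty":0,"tz":0,"twist":-8.5,"grip":45}]'
python3 -m jog '[{"tx":0,"ty":0,"tz":0,"twist":-8.5,"grip":45},{"tx":0,"ty":0,"tz":0,"twist":-8.5,"grip":45},{"tx":0,"ty":0,"tz":0,"twist":-0.8,"grip":45},{"tx":0,"ty":0,"tz":0,"twist":0,"grip":45},{"tx":0,"ty":0,"tz":0,"twist":0,"grip":45}]'
```

```text
clock: 18.5
tool_pos: [0.5122, 0.3155, 0.2106]
ee_rot: [0.997, -0.078, -0.0, 0.0]
contact_force: [1.1, 0.9, -2.1]
width: 0.0576
grasp_force: 86.7
clock: 19.0
tool_pos: [0.5124, 0.3156, 0.2235]
ee_rot: [0.963, 0.27, -0.0, 0.0]
contact_force: [0.1, 0.2, -2.1]
width: 0.0576
grasp_force: 86.7
clock: 19.5
tool_pos: [0.5124, 0.3156, 0.2234]
ee_rot: [0.799, 0.601, -0.0, 0.0]
contact_force: [-0.8, 0.1, -1.6]
width: 0.0581
grasp_force: 86.7
clock: 20.0
tool_pos: [0.5126, 0.3158, 0.2235]
ee_rot: [0.7, 0.714, -0.0, 0.0]
contact_force: [0.1, -0.3, -2.4]
width: 0.0577
grasp_force: 86.7
```

```bash
python3 -m jog '[{"tx":-0.043,"ty":0.007,"tz":0,"twist":0,"grip":45},{"tx":-0.043,"ty":0.007,"tz":0,"twist":0,"grip":45},{"tx":-0.043,"ty":0.007,"tz":0,"twist":0,"grip":45},{"tx":-0.043,"ty":0.007,"tz":0,"twist":0,"grip":45}]'
python3 -m jog '[{"tx":-0.043,"ty":0.007,"tz":0,"twist":0,"grip":45},{"tx":-0.043,"ty":0.007,"tz":0,"twist":0,"grip":45},{"tx":-0.043,"ty":0.007,"tz":0,"twist":0,"grip":45},{"tx":-0.043,"ty":0.007,"tz":0,"twist":0,"grip":45},{"tx":0,"ty":0,"tz":0,"twist":0,"grip":45}]'
python3 -m jog '[{"tx":0,"ty":0,"tz":0,"twist":0,"grip":45},{"tx":0,"ty":0,"tz":0,"twist":0,"grip":45}]'
python3 - <<'E'
from h import *
t=snap('top','t8');w=snap('wrist','w8');T=telemetry.read_state();print(T["tool_pos"],T["q"])
a=cv2.resize(t["frame"][160:280,250:430,::-1],(480,320),interpolation=cv2.INTER_CUBIC)
cv2.imwrite("pics/v8.png",np.hstack([a,cv2.resize(w["frame"][:,:,::-1],(320,320))]))
E
```

```text
clock: 20.4
tool_pos: [0.5447, 0.1432, 0.2237]
ee_rot: [0.7, 0.714, 0.0, 0.0]
contact_force: [0.3, -0.4, -1.3]
width: 0.0579
grasp_force: 86.7
clock: 20.9
tool_pos: [0.5771, -0.0342, 0.2231]
ee_rot: [0.703, 0.711, -0.001, 0.001]
contact_force: [-1.3, 0.3, -1.7]
width: 0.0579
grasp_force: 86.7
clock: 21.1
tool_pos: [0.5764, -0.0252, 0.2237]
ee_rot: [0.699, 0.715, 0.0, -0.0]
contact_force: [-0.6, 0.7, -1.6]
width: 0.0578
grasp_force: 86.7
[ 0.57646849 -0.02490751  0.22371969] [ 0.27947863  0.44142426 -0.46930084  1.90956344  0.25957422  0.84986117
 -0.29910432]
```

View pics/v8.png

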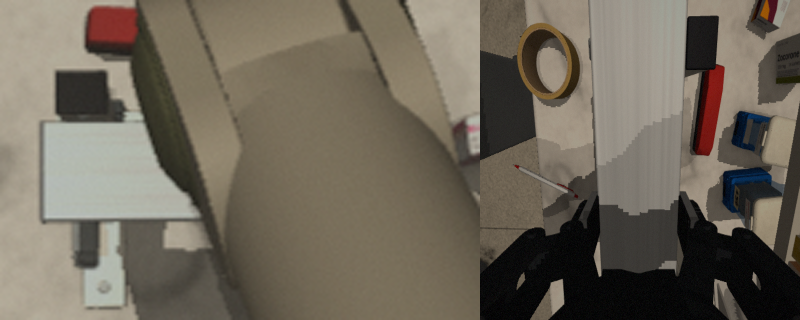

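The board is held level in front of the posts: its rear edge clears the bare post's cap (80,95 in the left crop) and it spans above the bracket.

```bash
python3 -m jog '[{"tx":-0.003,"ty":0.002,"tz":0.02,"twist":0,"grip":45},{"tx":0,"ty":0,"tz":0.02,"twist":0,"grip":45},{"tx":0,"ty":0,"tz":0.02,"twist":0,"grip":45},{"tx":0,"ty":0,"tz":0,"twist":0,"grip":45},{"tx":0,"ty":0,"tz":0,"twist":0,"grip":45}]'
python3 -m jog '[{"tx":0,"ty":0,"tz":0.003,"twist":0,"grip":45},{"tx":0,"ty":0,"tz":0,"twist":0,"grip":45}]'
python3 -m jog '[{"tx":0,"ty":0,"tz":0.002,"twist":0,"grip":45},{"tx":0,"ty":0,"tz":0,"twist":0,"grip":45}]'
python3 -m jog '[{"tx":0,"ty":0,"tz":0.0015,"twist":0,"grip":45},{"tx":0,"ty":0,"tz":0,"twist":0,"grip":45}]'
```

```text
clock: 21.7
tool_pos: [0.5787, -0.0285, 0.1638]
ee_rot: [0.698, 0.716, -0.0, -0.0]
contact_force: [0.7, 0.5, -1.0]
width: 0.0576
grasp_force: 86.7
clock: 21.9
tool_pos: [0.579, -0.0294, 0.1612]
ee_rot: [0.699, 0.715, 0.0, 0.0]
contact_force: [0.4, 0.2, -2.5]
width: 0.058
grasp_force: 86.7
clock: 22.1
tool_pos: [0.5787, -0.0297, 0.1588]
ee_rot: [0.699, 0.715, 0.0, 0.0]
contact_force: [-0.6, -0.1, -0.9]
width: 0.058
grasp_force: 86.7
clock: 22.3
tool_pos: [0.5786, -0.0297, 0.157]
ee_rot: [0.699, 0.715, -0.0, -0.0]
contact_force: [-0.2, 0.3, -1.8]
width: 0.0579
grasp_force: 86.7
```

```bash
python3 -m jog '[{"tx":0,"ty":0,"tz":0.001,"twist":0,"grip":45},{"tx":0,"ty":0,"tz":0,"twist":0,"grip":45}]'
python3 -m jog '[{"tx":0,"ty":0,"tz":0.001,"twist":0,"grip":45},{"tx":0,"ty":0,"tz":0,"twist":0,"grip":45}]'
```

```text
clock: 22.5
tool_pos: [0.5787, -0.0297, 0.1561]
ee_rot: [0.699, 0.715, -0.0, 0.0]
contact_force: [-0.3, 0.5, -1.5]
width: 0.0577
grasp_force: 86.8
clock: 22.7
tool_pos: [0.5787, -0.0297, 0.156]
ee_rot: [0.699, 0.715, 0.0, 0.0]
contact_force: [-3.7, -1.7, 9.9]
width: 0.0575
grasp_force: 88.0
```

```bash
python3 -m jog '[{"tx":0,"ty":0,"tz":-0.0007,"twist":0,"grip":45},{"tx":0,"ty":0,"tz":0,"twist":0,"grip":75},{"tx":0,"ty":0,"tz":0,"twist":0,"grip":100},{"tx":0,"ty":0,"tz":0,"twist":0,"grip":100},{"tx":0,"ty":0,"tz":0,"twist":0,"grip":100}]'
python3 -m jog '[{"tx":0,"ty":0,"tz":-0.015,"twist":0,"grip":100},{"tx":0,"ty":0,"tz":-0.03,"twist":0,"grip":100},{"tx":0,"ty":0,"tz":-0.05,"twist":0,"grip":100},{"tx":0,"ty":0,"tz":-0.05,"twist":0,"grip":100},{"tx":0,"ty":0,"tz":0,"twist":0,"grip":100}]'
python3 - <<'E'
from h import *
s=snap('wrist','w9');sc=snap('scene','s9');print(telemetry.read_state()["tool_pos"])
T=telemetry.read_state()
# expected board top corners projected; measured rows for edges
f=cv2.cvtColor(s["frame"],cv2.COLOR_RGB2GRAY)
a=np.radians(91.3-90);ux=np.array([np.cos(a),np.sin(a),0]);uy=np.array([-np.sin(a),np.cos(a),0]);c=np.array([.5786,-.0297,.193])
print("expected corners",[proj(s,c+i*.03*ux+j*.118*uy)[0].round(1).tolist() for i,j in((-1,1),(1,1),(1,-1),(-1,-1))])
for r in range(20,300,30): print(r,f[r,200:440:6].tolist())
print([ (r,int(f[r,316])) for r in range(0,330,8)])
E
```

```text
clock: 23.2
tool_pos: [0.5787, -0.0296, 0.1556]
ee_rot: [0.699, 0.715, -0.0, -0.0]
contact_force: [-0.1, 0.1, -0.4]
width: 0.0857
grasp_force: 0.0
clock: 23.7
tool_pos: [0.5817, -0.0288, 0.3075]
ee_rot: [0.699, 0.715, 0.004, 0.004]
contact_force: [1.1, -0.6, -1.2]
width: 0.0851
grasp_force: 0.0
[ 0.57903534 -0.02969862  0.30195132]
expected corners [[267.0, 58.7], [355.8, 58.9], [348.3, 366.0], [276.5, 366.5]]
20 [143, 144, 141, 141, 144, 144, 139, 142, 144, 142, 142, 142, 141, 139, 143, 137, 134, 140, 136, 135, 132, 119, 116, 111, 104, 113, 106, 111, 132, 135, 139, 137, 140, 143, 142, 142, 143, 143, 144, 146]
50 [142, 138, 141, 133, 139, 137, 139, 140, 144, 146, 143, 144, 140, 143, 140, 141, 146, 143, 141, 137, 138, 136, 139, 131, 131, 130, 138, 137, 143, 138, 140, 138, 142, 142, 143, 141, 145, 145, 142, 145]
80 [48, 113, 141, 146, 146, 149, 125, 102, 102, 98, 98, 57, 156, 154, 155, 158, 158, 158, 156, 158, 158, 158, 161, 158, 156, 160, 107, 51, 50, 19, 32, 30, 25, 26, 27, 27, 147, 145, 145, 146]
110 [102, 37, 49, 136, 143, 143, 139, 142, 156, 134, 126, 161, 156, 154, 155, 154, 158,
[... 1031 characters left out ...]
, 135, 144, 139, 143, 142, 145, 146, 80, 77]
290 [66, 69, 76, 74, 81, 82, 82, 85, 82, 80, 82, 84, 84, 57, 120, 53, 52, 84, 90, 59, 57, 60, 58, 55, 58, 53, 69, 70, 67, 74, 128, 139, 135, 133, 137, 140, 146, 144, 81, 81]
[(0, 132), (8, 129), (16, 130), (24, 134), (32, 135), (40, 135), (48, 136), (56, 83), (64, 157), (72, 158), (80, 157), (88, 158), (96, 156), (104, 155), (112, 157), (120, 155), (128, 155), (136, 156), (144, 152), (152, 156), (160, 157), (168, 153), (176, 149), (184, 127), (192, 126), (200, 125), (208, 123), (216, 122), (224, 124), (232, 123), (240, 124), (248, 119), (256, 123), (264, 121), (272, 56), (280, 57), (288, 58), (296, 60), (304, 80), (312, 79), (320, 79), (328, 141)]
```

```bash
python3 -m jog '[{"tx":0,"ty":0,"tz":0,"twist":0,"grip":100},{"tx":0,"ty":0,"tz":0,"twist":0,"grip":100},{"tx":0,"ty":0,"tz":0,"twist":0,"grip":100}]'
python3 -c "
from station import job_done
print(job_done())"
```

```text
clock: 24.1
tool_pos: [0.5782, -0.0296, 0.2995]
ee_rot: [0.699, 0.715, -0.001, -0.001]
contact_force: [1.0, 0.3, 0.3]
width: 0.0854
grasp_force: 0.0
the job is handed in; nothing more can be done
None
```

The bracket is hooked home in the bare post and held against a 19 N upward pull, so I take its catch as snapped in; the board lies across both brackets where planned, and I handed the job in at 24.1 s without seeing a verdict.

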